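Snap the lid onto the open tin and keep it pressed home

ROBOT

A 6-joint arm with a two-finger parallel gripper is mounted at the origin on the work surface. World frame = base frame: x ahead of the robot, y to its left, z up, the work surface at z = 0. Lengths are in m, angles in rad, forces in N, time in s.
With the tool pointing down it reaches from about 0.25 to 0.725 m from the base axis. Payload 4 kg.
Tool frame: the origin (TCP) lies on the centre line of the jaws, within the pads' length; the fingertips stand manip.tcp_to_tips ahead of it and the grasp point (between the pads) lies 5 mm behind it (manip.tcp_to_tips is the distance from the TCP to the fingertips, in m); z points along the fingers, y is the direction in which the jaws open and shut (so a half turn about z gives the same grasp; the last joint's range is limited). The gripper opens to 85 mm and grips with 20 to 120 N. Pads are 22 mm wide; open, the fingers measure 114 mm over their backs; the gripper's body (76 mm by 85 mm) begins 54 mm behind the grasp point. The pads swing forward as they close: fully open they stand 13 mm farther back than shut.
Start: joints at [1.253, 0.241, 0.005, 1.335, 0, 1.571], TCP at [0.156, 0.475, 0.245] pointing down, gripper open.
Joint ranges: [-2.72, 2.72], [-1.05, 1.87], [-1.09, 1.28], [-1.99, 2.15], [-1.42, 1.44], [-3.14, 3.14]. Speed limits (rad/s): [2.79, 2.79, 3.14, 3.14, 3.14, 3.14].

INTERFACE

Orientations are given as [roll, pitch, yaw] about the fixed x, y, z axes, in that order (R = Rz(yaw) Ry(pitch) Rx(roll)).
In Python, from station import manip gives the robot as it stands. Calls block until the motion is done:
- manip.move_ptp(position, orientation): joint-space move of the TCP to a pose.
- manip.move_straight(position, frame=None, feed=0.15, stop_force=None): straight line of the TCP; frame=None keeps the orientation; feed is the mean speed in m/s. With stop_force (N) it stops when the force on the tool has changed by that much, and returns True; else False.
- manip.move_j(angles): joint-space move.
- manip.open() and manip.gripper_close(): open the fingers fully, or close them until they stop; the grip force is fixed at half the most.
- manip.wait(seconds).
- manip.solve_ik(position, orientation): joint angles nearest the present ones, or None.
- manip.state(): the state.
- manip.capture(name): name is "side" or "top"; returns a dict with "frame" (384x512x3 uint8, red, green, blue), "z_map" (384x512 float32, m along the optical axis (not along the pixel's ray), 0 where there is no reading), "fx", "fy", "cx", "cy" (pixels), "k1" (the pictures are not rectified: a ray, as slopes to the right and down, at radius r is drawn at 1 + k1 r^2 times it, then the intrinsics apply), "xyz" and "orientation" of the camera in the world. Camera axes: x right, y up, looking along -z (the intrinsics and any distortion apply to the point x, -y, -z); pixel columns grow to the right and rows downward; lengths in m; the calibration is good to about 2 mm. A picture is of the moment at which its call begins.
A pose or a line that the arm cannot do raises manip.Unreachable and nothing moves.
- manip.finish_job(): hands the job in, once; it reports no verdict.
The state is a dict: "t": time; "joint_pos": joint angles; "dq": joint speeds; "joint_torque": joint torques, N m; "eef_pos": TCP position; "eef_rot": TCP orientation; "contact_force": force on the tool from outside, world axes, zero at the start; "torque": the same for the moment, N m; "gripper_width": finger opening in m.
Only numpy, scipy, OpenCV 4.12 (cv2) and the standard library are available. Lean on these libraries where they do the work, as an engineer would, in place of code of your own. Each camera call takes 0.05 s, during which the arm holds its last target. There are 200 camera calls.

TASK

Close the open aluminium tin: pick up its loose lid, set it squarely over the tin's neck and press it straight down until it clicks, then keep pressing until it is fully home. Do not let go at the end: finish with the gripper still pushing down on the lid, with about a kilogram's weight or more. Leave the tin standing where it is and do not disturb the other things on the shelf board.

Things in the scene. Friction and masses are not known exactly. Their poses are not given: they have to be found in the camera images.
- tin: Open round aluminium tin, loose, 0.3 to 0.5 kg, full of brass pins that do not stick out. Body 62 mm across up to 26 mm; above it a neck 55 mm across up to the rim at 46 mm, its top 4 mm tapered to 51 mm. Four sprung bumps, 90 degrees apart, centred 38.5 mm up the neck, stick out to 62 mm across and give way inward. Origin: centre of the underside; z up.
- tin_rim (a point): Centre of the open tin's rim, 46 mm above its underside. The lid is home when its top plate rests on this rim: the lid's lower edge is then 28 mm above the tin's underside, 2 mm clear of the tin's shoulder.
- lid: The open tin's loose aluminium lid, 60 g, lying skirt down: an upside-down cup 68 mm across, 20 mm high, with an upright cylindrical knob 20 mm across, 24 mm high in the middle of its top (44 mm in all). Skirt 18 mm deep, 65 mm across inside, with an inward lip in its lowest 3 mm (58 mm opening). Round: yaw does not matter. Origin: centre of the lower edge; z up.
- lid_knob (a point): On the axis of the lid's knob, 12 mm above the lid's flat top, 32 mm above its lower edge. Pressing: the lip meets the tin's bumps with the lid's lower edge about 43 mm above the tin's underside; passing them takes about 10 N, then at about 38 mm the force drops with a click, the bumps drawing the lid down, and it goes on to its hard stop at 28 mm.
- closed_tin: A second tin of the same make, its lid already on, 72 mm high over its knob, 68 mm across: a bystander. Origin: centre of the underside.
- tape_roll_a: Bystander: clear packing tape roll lying flat, 96 mm across, 48 mm high. Origin: centre of the underside.
- tape_roll_b: Bystander: a second clear packing tape roll lying flat, 96 mm across, 48 mm high. Origin: centre of the underside.
- stapler: Bystander: black stapler, 135 x 36 x 60 mm, long side along its x. Origin: centre of the underside.
- marker: Bystander: marker pen lying along its x, 145 mm long, 18 mm high over its clip. Origin: on its underside near mid-length.
- dispenser: Bystander: blue plastic tape dispenser, 150 x 62 x 76 mm, long side along its x. Origin: centre of the underside.
Mind the look-alikes: they are no part of the job. Leave any purple look-alike of the lid alone.

How it is judged:
On the way, in this order (a step that is already met when the one before it is completed fails the run):
1. the lid is picked up off the board (height (world z) of lid above 0.05 m and contact force between lid and the fingers above 0.5 N), for 0.1 s.
2. the lid has clicked past the bumps and is home on the tin (z of lid in the frame of tin between 0.025 and 0.0295 m and horizontal distance between lid and tin below 0.004 m and angle between the z axis of lid and the z axis of tin, either way round below 0.07 rad and angle between lid's own z axis and vertical below 0.15 rad), for 0.1 s.
At the end, for the whole second after the job is handed in: The lid is home on the tin (its lower edge less than 29.5 mm above the tin's underside, centred within 4 mm, square within 4 degrees), the gripper is touching the lid and still pressing it onto the tin with more than 6 N, and the tin stands upright on the board within 30 mm of where it began (all of step 2 and angle between tin's own z axis and vertical below 0.1 rad and height (world z) of tin below 0.004 m and distance of tin from where it was at the start of the episode below 0.03 m and contact force between lid and tin above 6 N and contact force between lid and the fingers above 4 N); the arm keeps its last pose, push and grip.
It fails at once if another thing on the board is moved by more than 20 mm or tipped (distance of any of closed_tin, tape_roll_a, tape_roll_b, stapler, marker, dispenser from where it was at the start of the episode above 0.02 m or angle between any of closed_tin, tape_roll_a, tape_roll_b, stapler, marker, dispenser's own z axis and vertical above 0.35 rad).
It fails at once if the tin is tipped over or lifted (angle between tin's own z axis and vertical above 0.5 rad or height (world z) of tin above 0.03 m).
It also fails if it takes over 40 s, if anything falls off the work surface, if the arm or the gripper's body presses on something with over 40 N, if the wrist force passes 120 N, or if a joint passes its speed limit or range.

## Working session

There is one attempt and no reset: what is moved stays moved. The work goes in short steps, each a Python script; the robot and the scene stay as the last script left them, time stands still between calls to the robot, and variables do not carry over. Pictures are saved under pics/ and viewed, about 8 in all and at most 12, crops included, and the job is handed in when it is done.

```bash
mkdir -p pics; ls; cat > h.py <<'E'
import numpy as np, cv2
from scipy.spatial.transform import Rotation as R
def rays(c,uv):
    uv=np.atleast_2d(np.asarray(uv,float))
    d=np.c_[(uv[:,0]-c['cx'])/c['fx'],(uv[:,1]-c['cy'])/c['fy']]
    s=d.copy()
    for _ in range(20): s=d/(1+c['k1']*(s**2).sum(1,keepdims=True))
    v=np.c_[s[:,0],-s[:,1],-np.ones(len(s))]
    return R.from_euler('xyz',c['orientation']).apply(v)
def plane(c,uv,z):
    v=rays(c,uv); o=np.asarray(c['xyz'],float)
    return o+v*((z-o[2])/v[:,2])[:,None]
def cloud(c):
    H,W=c['z_map'].shape
    u,v=np.meshgrid(np.arange(W),np.arange(H))
    p=np.asarray(c['xyz'])+rays(c,np.c_[u.ravel(),v.ravel()])*c['z_map'].reshape(-1,1)
    p[c['z_map'].ravel()==0]=np.nan
    return p.reshape(H,W,3)
E
python3 - <<'E'
from station import manip
from h import *
import pickle
for n in('top','side'):
    c=manip.capture(n); pickle.dump(c,open(n+'0.pkl','wb'))
    cv2.imwrite(f'pics/{n}0.png',cv2.resize(c['frame'][:,:,::-1],(800,600),interpolation=cv2.INTER_CUBIC))
    print(n,{k:c[k] for k in c if k not in('frame','z_map')},(c['z_map']>0).mean())
print(manip.tcp_to_tips,manip.state())
E
```

```text
pics
top {'fx': 411.2058774523791, 'fy': 411.2058774523791, 'cx': 257.90655985770934, 'cy': 197.926790836994, 'k1': 0.036747065160645714, 'xyz': array([ 0.33810567, -0.05744485,  0.96588625]), 'orientation': array([ 0.19524125, -0.01094672, -1.54173872])} 0.9959818522135416
side {'fx': 354.9111688285994, 'fy': 354.9111688285994, 'cx': 257.08572502926023, 'cy': 192.79045126360415, 'k1': -0.1026459064617816, 'xyz': array([ 0.3154723 , -0.64851712,  0.81468983]), 'orientation': array([ 0.70630318, -0.01881198, -0.32217638])} 0.9960174560546875
0.014 {'t': 0.1, 'joint_pos': array([ 1.25299486e+00,  2.41379014e-01,  3.86184239e-03,  1.33519299e+00,
       -4.57844653e-05,  1.57079806e+00]), 'dq': array([ 0.00086772, -0.00085888,  0.00150948,  0.00144995, -0.00081889,
        0.00050709]), 'joint_torque': array([ 8.80926018e-04, -3.73139334e+01,  2.53010112e+01,  1.08587302e-02,
        6.43280168e-05,  1.99642457e-06]), 'eef_pos': array([0.15608481, 0.47444989, 0.24448239]), 'eef_rot': array([-3.13967882e+00,  4.57876938e-05,  2.82378955e+00]), 'contact_force': array([-0.58655981, -0.6538543 ,  0.00335755]), 'torque': array([-0.04071028, -0.06024698, -0.00839665]), 'gripper_width': 0.08517353484660405}
```

View pics/top0.png

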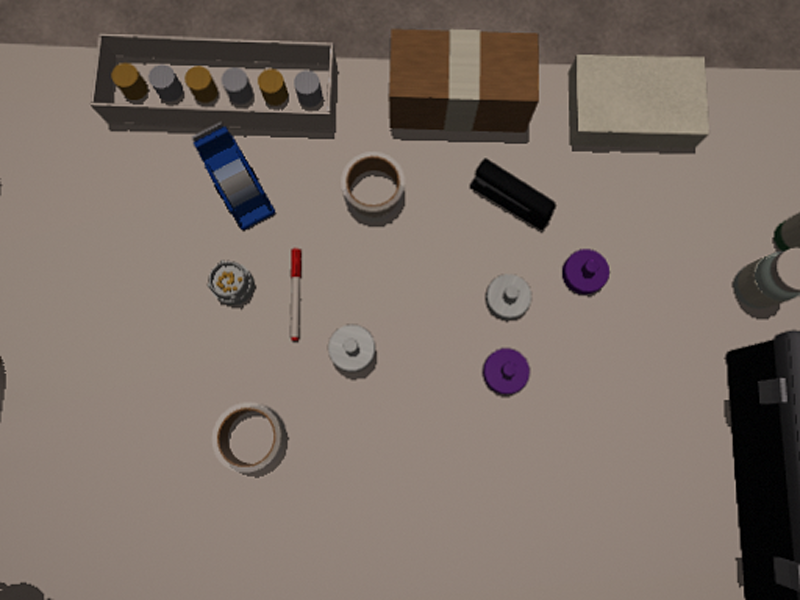

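View pics/side0.png

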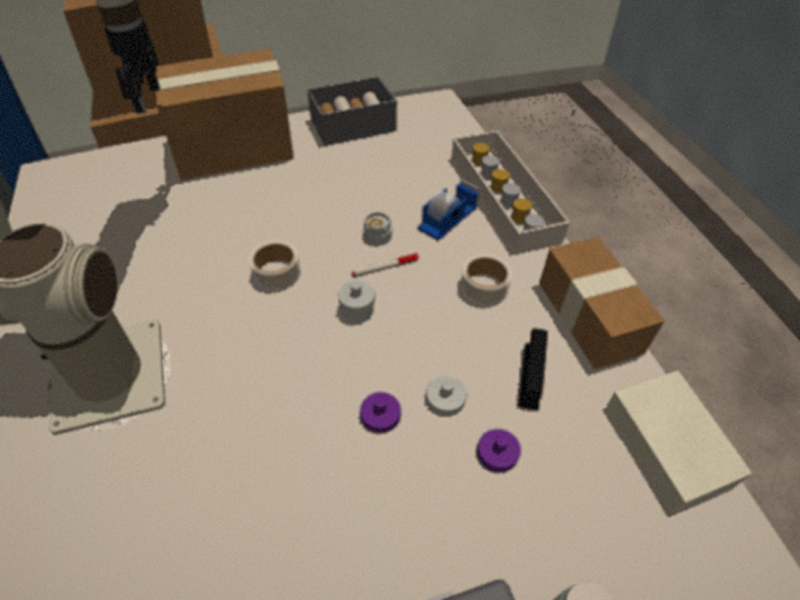

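The top view (800x600) shows these candidates for the lid:
- Silver at (508,296), low: the loose lid.
- Silver at (351,349), taller in the side view at (357,300): the closed tin.
- Purple at (586,271) and (506,371): decoys.

The open tin with brass pins is at (230,282). I'll measure both in the two views and check heights.

```bash
cat > m.py <<'E'
import pickle
from h import *
T=pickle.load(open('top0.pkl','rb'));S=pickle.load(open('side0.pkl','rb'))
seeds={'lid':((508,296),(446,393)),'closed':((351,349),(357,300)),'tin':((230,282),(377,228))}
for n,c,i in(('top',T,0),('side',S,1)):
    P=cloud(c)
    b=np.nanmedian(P[200:330:5,150:300:5,2]);print(n,'board z',b)
    for k,s in seeds.items():
        u,v=np.array(s[i])*0.64
        u,v=int(u),int(v)
        sub=P[v-28:v+28,u-28:u+28].reshape(-1,3)
        q=sub[sub[:,2]>b+.010]
        zm=np.nanmax(q[:,2]); h,e=np.histogram(q[:,2],bins=np.arange(b+.01,b+.085,.004))
        print(k,'max z',zm.round(4),h)
        for lo,hi in ((.014,.025),(.026,.048),(.041,.050),(.05,.08)):
            w=q[(q[:,2]-b>lo)&(q[:,2]-b<hi)]
            if len(w)>8:
                (x,y),r=cv2.minEnclosingCircle((w[:,:2]*1000).astype(np.float32))
                print('   ',lo,hi,len(w),'mean',w.mean(0).round(4),'circ',round(x,1),round(y,1),'r',round(r,1))
crops=[]
for c,pts in((T,((508,296),(230,282))),(S,((446,393),(377,228)))):
    for u,v in pts:
        u,v=int(u*.64),int(v*.64);crops.append(cv2.resize(c['frame'][v-25:v+25,u-33:u+33,::-1],(396,300),interpolation=cv2.INTER_NEAREST))
cv2.imwrite('pics/crop1.png',np.vstack([np.hstack(crops[:2]),np.hstack(crops[2:])]))
E
python3 m.py
```

```text
top board z 0.0009715548217064107
lid max z 0.0496 [ 11  91 425  68   3   4   4  11  44   3   0   0   0   0   0   0   0   0]
    0.014 0.025 582 mean [ 0.5519 -0.2199  0.0208] circ 552.6 -220.7 r 35.0
    0.026 0.048 68 mean [ 0.5518 -0.2185  0.0425] circ 553.0 -219.0 r 10.0
    0.041 0.05 51 mean [ 0.553  -0.2195  0.0449] circ 553.3 -219.6 r 9.8
closed max z 0.0773 [  0   0   0   0   1   7   5   8  89 494  42   2   3   2  12  44  11   0]
    0.026 0.048 356 mean [0.461  0.0106 0.0469] circ 463.3 11.9 r 33.9
    0.041 0.05 584 mean [0.4626 0.0115 0.0485] circ 463.2 11.8 r 34.0
    0.05 0.08 116 mean [0.4617 0.0106 0.0644] circ 463.9 11.7 r 32.2
tin max z 0.0505 [ 12  14  17  39  43  32 197 137  79  35   0   0   0   0   0   0   0   0]
    0.014 0.025 48 mean [0.5444 0.1814 0.0213] circ 557.8 196.5 r 29.9
    0.026 0.048 513 mean [0.5582 0.1969 0.0388] circ 558.6 197.4 r 30.4
    0.041 0.05 130 mean [0.5573 0.1962 0.0456] circ 559.5 196.3 r 29.6
side board z -0.00019037966414703344
lid max z 0.0477 [ 20  50 326  34   7   6   3  10  27   7   0   0   0   0   0   0   0   0]
    0.014 0.02
[... 172 characters left out ...]
2204  0.0441] circ 551.7 -219.3 r 9.7
closed max z 0.0759 [ 81  47  18   7   8  22  19  22  33 232  27   8   4   7   9  26   2   0]
    0.014 0.025 71 mean [0.4908 0.0371 0.0172] circ 508.1 50.6 r 90.6
    0.026 0.048 206 mean [ 0.4576 -0.0015  0.0424] circ 462.3 11.4 r 34.4
    0.041 0.05 273 mean [0.4618 0.0057 0.0473] circ 462.9 11.8 r 34.2
    0.05 0.08 83 mean [0.4618 0.009  0.0618] circ 461.3 10.8 r 32.2
tin max z 0.0498 [86 62 28 26 29 16 63 55 41 26  0  0  0  0  0  0  0  0]
    0.014 0.025 107 mean [0.5608 0.137  0.0178] circ 551.5 132.7 r 70.6
    0.026 0.048 222 mean [0.5587 0.1954 0.0379] circ 559.8 198.0 r 31.1
    0.041 0.05 78 mean [0.5595 0.1962 0.0445] circ 558.4 199.5 r 29.3
```

View pics/crop1.png

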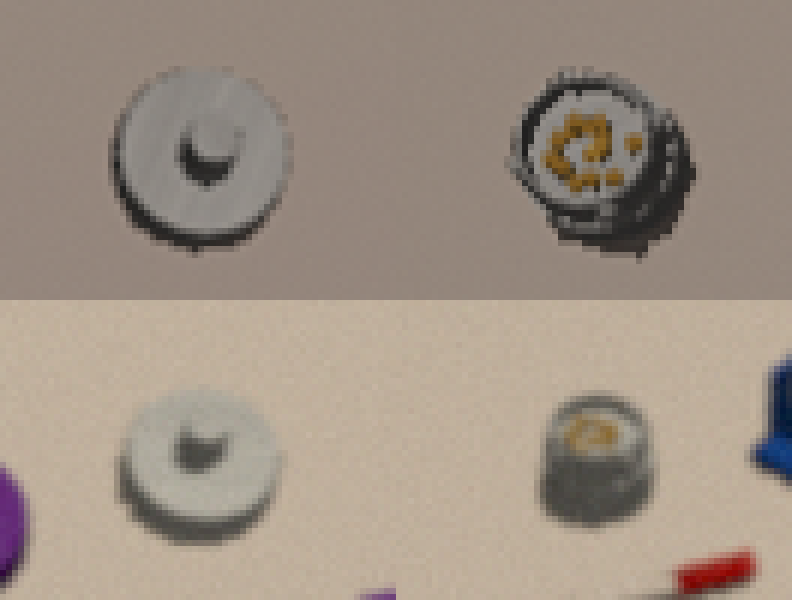

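Crop: loose lid (top left, low skirt, knob) and open tin with brass pins (top right). The lid measures r≈34 mm, flat top at 20 mm and knob top at 44 mm, at about (0.552,-0.220). The tin's top is at about 46 mm, at (0.559,0.197). All of this matches the description, so I'll grasp the lid.

```bash
python3 - <<'E'
from station import manip
from h import *
import pickle
o=[np.pi,0,np.pi/2]; x,y=.5522,-.2197
manip.move_ptp([x,y,.13],o)
print(manip.move_straight([x,y,.0375],feed=.08,stop_force=6), manip.state()['eef_pos'])
manip.gripper_close()
s=manip.state();print(s['gripper_width'],s['eef_pos'],s['contact_force'])
manip.move_straight([x,y,.15],feed=.12)
s=manip.state();print(s['t'],s['gripper_width'],s['eef_pos'],s['eef_rot'],s['contact_force'])
manip.move_ptp([.559,.110,.15],o)
ims=[]
for n in('top','side'):
    c=manip.capture(n);pickle.dump(c,open(n+'1.pkl','wb'))
    u,v=((170,195) if n=='top' else (235,150))
    ims.append(cv2.resize(c['frame'][v-75:v+75,u-50:u+50,::-1],(400,600),interpolation=cv2.INTER_CUBIC))
cv2.imwrite('pics/held.png',np.hstack(ims));print(manip.state()['t'])
E
```

```text
False [ 0.55275747 -0.21990276  0.03817438]
0.017826246700009502 [ 0.55243984 -0.21982522  0.03785225] [-0.32184747 -0.00322097  2.2973882 ]
5.9667 0.017748508804735726 [ 0.5515806  -0.21941263  0.14901866] [-3.13986829e+00 -7.06933510e-04  1.57082765e+00] [ 0.18160495  0.08345201 -0.27669069]
7.3167
```

View pics/held.png

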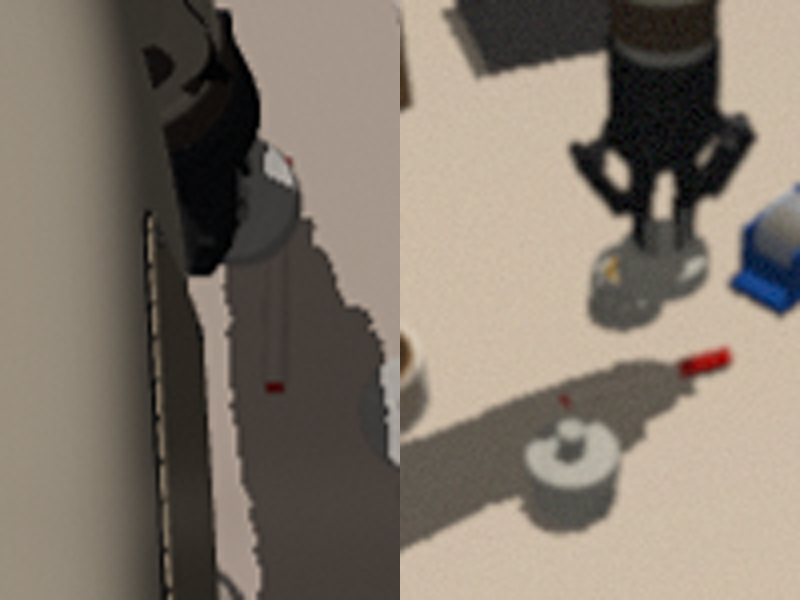

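Lid is held level over the table (side view about (650,265) in the panel), with the tin visible beside it. Next, measure the held lid's offset and refine the tin centre.

```bash
python3 - <<'E'
from h import *
import pickle
from scipy.optimize import least_squares
def fit(w,r0=None):
    h=cv2.convexHull((w[:,:2]*1000).astype(np.float32))[:,0]
    f=lambda p:np.hypot(*(h-p[:2]).T)-(p[2] if r0 is None else r0)
    return least_squares(f,[*h.mean(0),28],loss='soft_l1').x.round(1),len(w)
L=lambda n:pickle.load(open(n+'.pkl','rb'))
for n in('top0','side0','side1'):
    c=L(n);P=cloud(c).reshape(-1,3);b=.001 if n=='top0' else 0
    q=P[np.hypot(P[:,0]-.559,P[:,1]-.1975)<.034]
    for lo,hi,r in((.043,.05,None),(.034,.042,None),(.022,.027,None),(.030,.05,31)):
        w=q[(q[:,2]-b>lo)&(q[:,2]-b<hi)]
        print(n,lo,hi,fit(w,r) if len(w)>10 else len(w))
c=L('side1');P=cloud(c).reshape(-1,3)
q=P[(np.hypot(P[:,0]-.559,P[:,1]-.110)<.045)]
print(np.histogram(q[:,2],bins=np.arange(.1,.16,.004)))
w=q[(q[:,2]>.126)&(q[:,2]<.136)]
# keep sensibly 'lid coloured' by height plane fit
A=np.c_[w[:,:2],np.ones(len(w))]
for _ in range(5):
    s=np.linalg.lstsq(A,w[:,2],rcond=None)[0];k=abs(A@s-w[:,2])<.002;w=w[k];A=A[k]
print('lid tilt',s,fit(w),fit(w,34),w.mean(0))
c=L('top1');P=cloud(c).reshape(-1,3)
q=P[(np.hypot(P[:,0]-.559,P[:,1]-.110)<.045)&(P[:,2]>.126)&(P[:,2]<.138)];print('top lid',len(q),q.min(0),q.max(0))
E
```

```text
top0 0.043 0.05 (array([558.8, 197.2,  26.4]), 90)
top0 0.034 0.042 (array([560.1, 198.1,  28. ]), 333)
top0 0.022 0.027 (array([558.4, 197.2,  29.6]), 57)
top0 0.03 0.05 (array([558.2, 198.2,  28. ]), 480)
side0 0.043 0.05 (array([559.1, 197. ,  26.5]), 55)
side0 0.034 0.042 (array([560.5, 197.7,  27.7]), 119)
side0 0.022 0.027 (array([559.6, 197.4,  30.2]), 38)
side0 0.03 0.05 (array([561.7, 199.4,  28. ]), 199)
side1 0.043 0.05 (array([561.1, 197.7,  27.2]), 22)
side1 0.034 0.042 (array([557.2, 197.6,  25.5]), 42)
side1 0.022 0.027 (array([559.5, 196.6,  29.1]), 30)
side1 0.03 0.05 (array([564.4, 196.3,  28. ]), 84)
(array([  0,   0,   1,  18,  21,  23,  22,  90, 102,   7,  13,  15,  15,
        27]), array([0.1  , 0.104, 0.108, 0.112, 0.116, 0.12 , 0.124, 0.128, 0.132,
       0.136, 0.14 , 0.144, 0.148, 0.152, 0.156]))
lid tilt [0.00460629 0.01414872 0.12822317] (array([561.5, 106.7,  32.4]), 141) (array([561.6, 108.2,  28. ]), 141) [0.55858838 0.09717847 0.13217115]
top lid 314 [0.52744804 0.07511883 0.12672347] [0.59367408 0.10911404 0.13728938]
```

```bash
python3 - <<'E'
from station import manip
from h import *
import pickle
s=manip.state();print(s['eef_pos'],s['contact_force'])
t=np.array([.559,.1970]);cmd=t.copy()
manip.move_straight([*cmd,.105],feed=.08);manip.wait(.3)
e=manip.state()['eef_pos'];print(e)
cmd+=t-e[:2]
manip.move_straight([*cmd,.095],feed=.05);manip.wait(.3)
print(manip.state()['eef_pos'],manip.state()['contact_force'])
r=manip.move_straight([*cmd,.068],feed=.015,stop_force=4)
s=manip.state();print(r,s['t'],s['eef_pos'],s['contact_force'],s['torque'],cmd)
ims=[]
for n in('top','side'):
    c=manip.capture(n);pickle.dump(c,open(n+'2.pkl','wb'))
    u,v=((150,180) if n=='top' else (240,140))
    ims.append(cv2.resize(c['frame'][v-38:v+38,u-25:u+25,::-1],(400,600),interpolation=cv2.INTER_CUBIC))
cv2.imwrite('pics/on.png',np.hstack(ims))
E
```

```text
[0.559321   0.10853835 0.14992957] [-0.30358383 -0.32194409 -1.17162171]
[0.55913028 0.19676743 0.10518926]
[0.5590313  0.19729103 0.09519385] [-0.5916271  -1.28219416 -0.98659628]
True 10.65 [0.55816079 0.19781766 0.08069865] [0.22473481 1.05956965 1.53339483] [ 0.42827552  0.2443747  -0.03294269] [0.55886972 0.19723257]
```

View pics/on.png

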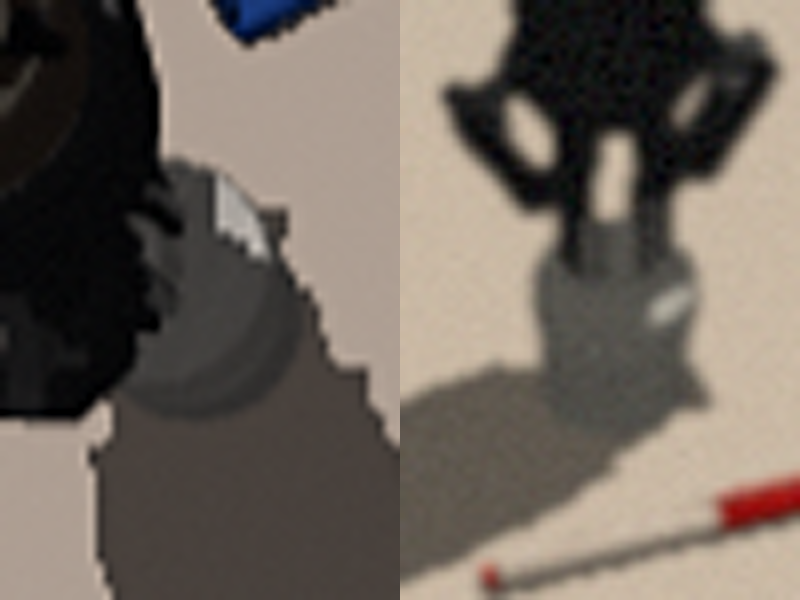

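It stopped at TCP 0.0807, so the lower edge is at 42.9 mm, the predicted bump contact height. In both panels the lid sits squarely on the tin. Now press.

```bash
python3 - <<'E'
from station import manip
e=manip.state()['eef_pos']; cmd=[.55887,.19723]
for z in (.0785,.0765,.0745,.072,.069,.067,.0655,.064,.0625,.061,.0595,.058):
    r=manip.move_straight([*cmd,z],feed=.02,stop_force=25)
    s=manip.state();print(z,r,s['eef_pos'].round(4),s['contact_force'].round(1),s['torque'].round(2),round(s['gripper_width'],4))
    if s['contact_force'][2]>22: break
manip.wait(.5);s=manip.state();print(s['t'],s['eef_pos'].round(4),s['contact_force'].round(1))
E
```

```text
0.0785 False [0.5588 0.1978 0.0788] [-2.2  2.7  3.9] [ 0.67  0.47 -0.02] 0.0177
0.0765 False [0.5587 0.1976 0.0763] [-1.1  3.1  1.9] [0.75 0.35 0.01] 0.0177
0.0745 False [0.5584 0.1965 0.0733] [ 0.9  1.  -2.3] [0.33 0.03 0.01] 0.0177
0.072 False [0.5582 0.1962 0.0707] [ 0.5 -0.1 -4.5] [-0.01  0.02  0.01] 0.0177
0.069 False [0.559  0.197  0.0691] [-0.  -0.5 -3.2] [-0.09  0.03  0.02] 0.0177
0.067 False [0.5593 0.1974 0.0674] [-0.2  0.2 -1.3] [-0.05 -0.01  0.02] 0.018
0.0655 False [0.5593 0.1975 0.0659] [0.9 0.6 0.1] [ 0.03 -0.13 -0.06] 0.0174
0.064 False [0.5593 0.1974 0.0658] [-2.7 -1.2  8.4] [-0.18  0.53 -0.  ] 0.0179
0.0625 False [0.5594 0.1975 0.0658] [-4.9 -1.6 15.5] [-0.35  1.15 -0.04] 0.0179
0.061 False [0.5594 0.1975 0.0657] [-7.5 -2.3 23.1] [-0.62  1.76  0.04] 0.018
13.825 [0.5594 0.1975 0.0657] [-6.8 -2.3 23.8]
```

The click came at about TCP 0.076, and the hard stop is at 0.0658 (lower edge 28.0 mm), with a steady 24 N down. One last look before handing in.

```bash
python3 - <<'E'
from station import manip
from h import *
c=manip.capture('side')
cv2.imwrite('pics/end.png',cv2.resize(c['frame'][80:260,150:390,::-1],(800,600),interpolation=cv2.INTER_CUBIC))
P=cloud(c).reshape(-1,3)
q=P[(np.hypot(P[:,0]-.559,P[:,1]-.197)<.033)&(P[:,2]>.041)&(P[:,2]<.052)];print('lid top z',np.median(q[:,2]),len(q))
print(manip.state()['contact_force'])
E
```

```text
lid top z 0.04834132872189034 144
[-8.4645637  -2.19260662 22.77673713]
```

View pics/end.png

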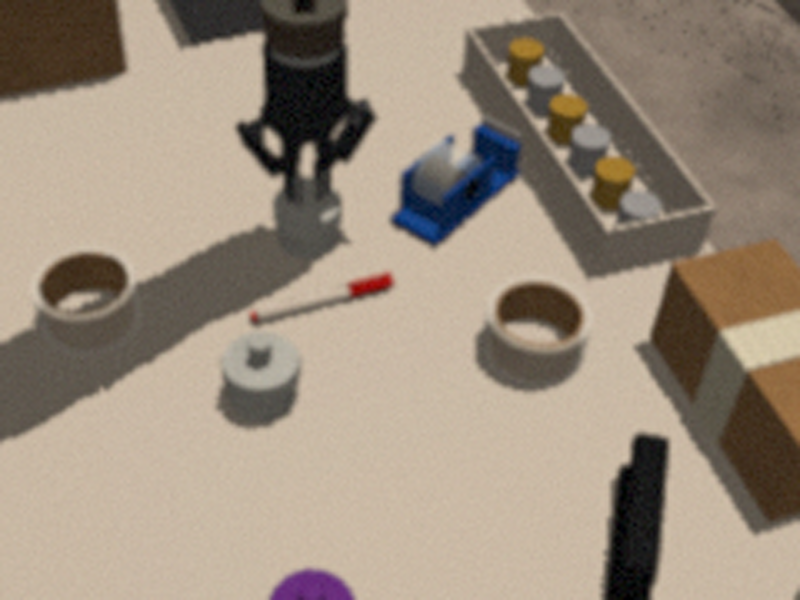

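The closed tin is upright at about (310,220) with the gripper still on its knob, and the neighbours are undisturbed. The lid top measures 48.3 mm, against 48 mm expected.

```bash
python3 -c "
from station import manip
manip.finish_job();s=manip.state();print(s['t'],s['contact_force'])"
```

```text
the job is handed in; nothing more can be done
the job is handed in; nothing more can be done
```

I picked up the silver lid by its knob, set it over the tin's neck and pressed it past the click to the hard stop. I then handed the job in with the gripper still pushing down at about 23 N; no verdict is reported.

**Checks that agreed:**
- **Bump contact:** the lid met the bumps with its lower edge at 42.9 mm (43 mm expected).
- **Click:** the force fell and turned to a pull at about 38 mm, as described.
- **Hard stop:** the lower edge came to rest at 28.0 mm, and the camera put the lid's top at 48.3 mm (48 mm expected).
- **Scene:** in the last picture the tin stands upright where it was and the things in view look undisturbed.

**Checks that were off or missing:**
- **Grip width:** the gripper read 17.8 mm on the 20 mm knob, though the grip held throughout.
- **Click force:** the readings between press steps reached only about 4 N before the click, against the 10 N stated. Its peak probably fell between samples.
- **Sideways load:** about 8 N of side force remained at the end.
- **Final centring:** I did not measure it directly; it is inferred from the lid reaching its stop.

Run time was about 14 s by the robot's clock, with 6 pictures viewed.

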